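# Zero the shop comparator on the master bar, then gauge the copper door bolt

### The job

Wind the black ribbed knob of the comparator clockwise until its needle stands on the long zero mark with the steel master bar under the plunger, and let go. Then slide the master out, lay it on the cork mat, and slide the copper door bolt, bevelled nose first, under the plunger in its place until you feel it press gently but firmly against the end stop; leave it there, released, with the zero setting as it was. Do not force the plunger or the stop, and leave the other things alone.

Things in the scene. Friction and masses are not known exactly. Their poses are not given: they have to be found in the camera images.
- gauge: Comparator stand, fixed. Origin: on the table under the plunger's axis; z up; x along the channel, which opens to -x; +x is the way in. Steel platen x -160 to +90 mm, 90 mm wide, top 12 mm above the table. Head with a dial on top: x -25 to +85, within 30 mm of the centre line, underside 50 to 62, top about 90 mm above the table; it rides on a column behind the stop.
- mouth (a point): Centre of the channel's mouth, on the platen at gauge x = -52 mm (axes as the gauge's). Two rails 10 mm high start here 42 mm apart, narrow to 20 mm apart at gauge x = -22 mm and run straight to x = +28 mm (the bars are 16 mm wide).
- stop: End stop at the channel's inner end: steel block 10 (x) x 26 x 20 mm, origin at the centre of its underside (gauge x = +50 mm, on the platen), with a stiff brass screw rod 13 mm thick standing out of it towards the mouth. How far varies: the rod's rigid tip is somewhere from gauge x = +20 to +44 mm and is not measured; feel for it. Seating takes 3 N or more on it; over 16 N spoils it.
- plunger: Sprung plunger at gauge x = 0 under the head, ball foot of 8 mm radius; origin at the foot's lowest point. Pushed down by a spring: 0.5 N preload, 0.5 N per mm, 8 mm travel, then solid; rides up the bars' bevelled noses. Over 12 N on it spoils it.
- knob_grip (a point): Centre of the black ribbed knob, 37 mm across, axis vertical; top 12 mm above, underside 20 mm below this point, which is 126 mm above the table at gauge x = +68 mm. Clockwise from above lowers the head 6 mm per rad; it resists with about 0.06 Nm and stays where left. At the start the plunger hangs 1 to 4 mm clear of the master: 0.8 to 1.4 rad of turning brings zero.
- needle (a joint): Dial reading: needle angle in rad, 0 with the plunger hanging free, growing clockwise from above, 0.25 rad per mm of plunger, so 1.5 rad per rad of knob once it touches. Zero, the one long thick tick on the dial's -x side, is at 1.00 rad; fine ticks 0.25 rad apart. White dial 55 mm wide, facing up; black needle 20 mm long.
- knob (a joint): Turn of the black knob in rad, growing clockwise from above, 0 to 2.2.
- master_mid (a point): Centre (half-way up) of the steel master bar, 130 (x) x 16 x 20 mm high, 0.3 kg. A square stud 16 x 16 mm, to grip it by, rises 28 mm above its top, centred 51 mm from here towards -x. +x points to its nose, top edge bevelled 7 mm down over 12 mm. Starts on the platen under the plunger, short of the stop, this point at gauge x = -47 mm.
- bolt_mid (a point): Centre (half-way up) of the copper door bolt, 130 (x) x 16 x 21.5 mm high, 0.32 kg. A round stud 16 mm across, to grip it by, rises 28 mm above its top, centred 51 mm from here towards -x. +x points to its bevelled nose. Starts flat on the table. Home on the stop this point is at gauge x = -45 to -21 mm and the needle, zeroed on the master, reads about 1.37.
- mat: Cork mat 180 (x) x 100 (y) mm, 4 mm thick, fixed on the table; origin at the centre of its underside.
- jar: glass jar 72 mm wide with a tin funnel in its mouth, bystander; origin at its underside.
- keys: cluster of brass suitcase keys on a ring, about 90 mm across, lying flat, bystander; origin at its underside.
- pull: white porcelain drawer pull, 34 mm, bystander; origin at its underside.
- padlock: brass padlock 40 mm wide, 60 mm tall, bystander; origin at its underside.
- oilcan: oil can 68 mm wide with a thin spout, 135 mm tall, bystander; origin at its underside.
- driver: screwdriver 170 mm long, lying, bystander; origin at its underside.
- master: The steel master bar as a whole; origin at the centre of its underside.
- bolt: The copper door bolt as a whole; origin at the centre of its underside.
Things that resemble listed ones, but are neither listed nor needed, are in the scene too. Leave any purple look-alike of the bolt alone. What is shaped like the master but red is not meant.

How it is judged:
On the way, in this order (a step that is already met when the one before it is completed fails the run):
1. the needle stands on the zero mark (within 0.2 rad) with the master under the plunger and the knob let go (value of joint needle between 0.8 and 1.2 rad and x of master_mid in the frame of gauge above -0.052 m and contact force between the fingers and knob below 0.1 N and velocity of joint needle below 0.1 rad/s), for 0.2 s.
2. the master lies on the mat, let go (x of master_mid in the frame of mat between -0.06 and 0.06 m and y of master_mid in the frame of mat between -0.04 and 0.04 m and height (world z) of master_mid below 0.022 m and angle between master_mid's own z axis and vertical below 0.15 rad and contact force between the fingers and master below 0.1 N), for 0.2 s.
3. the copper bolt is pressed against the end stop with at least 3 N (contact force between bolt and stop above 3 N), for 0.15 s.
At the end, for the whole second after the job is handed in: Copper bolt flat in the channel: middle at gauge x -47 to -19 mm, within 4 mm of the centre line, 0.12 rad of its direction; needle 1.12 to 1.62 rad (zero kept); master flat on the mat, its middle within 60 mm (mat x) and 40 mm (mat y) of its centre; both released, at rest (x of bolt_mid in the frame of gauge between -0.047 and -0.019 m and y of bolt_mid in the frame of gauge between -0.004 and 0.004 m and angle between the x axis of bolt_mid and the x axis of gauge, either way round below 0.12 rad and height (world z) of bolt_mid below 0.026 m and angle between bolt_mid's own z axis and vertical below 0.08 rad and value of joint needle between 1.12 and 1.62 rad and x of master_mid in the frame of mat between -0.06 and 0.06 m and y of master_mid in the frame of mat between -0.04 and 0.04 m and height (world z) of master_mid below 0.022 m and angle between master_mid's own z axis and vertical below 0.15 rad and linear speed of each of bolt, master below 0.01 m/s); the robot touches nothing.
It fails at once if the end stop is pressed with over 16 N (contact force between any of bolt, master and stop above 16 N).
It fails at once if the plunger is squeezed with over 12 N (contact force between plunger and anything else above 12 N).
It fails at once if a bystander is moved more than 20 mm (distance of any of jar, keys, pull, padlock, oilcan, driver from where it was at the start of the episode above 0.02 m).
It also fails if it takes over 72 s, if anything falls off the work surface, if the arm or the gripper's body presses on something with over 40 N, if the wrist force passes 120 N, or if a joint passes its speed limit or range.

### The arm

A 6-joint arm with a two-finger parallel gripper is mounted at the origin on the work surface. World frame = base frame: x ahead of the robot, y to its left, z up, the work surface at z = 0. Lengths are in m, angles in rad, forces in N, time in s.
With the tool pointing down it reaches from about 0.325 to 0.9 m from the base axis. Payload 6.1 kg.
Tool frame: the origin (TCP) lies midway between the tips of the shut fingers; the grasp point (between the pads) lies 19 mm behind it; z points along the fingers, y is the line along which they close (so a half turn about z gives the same grasp; the last joint's range is limited). The gripper opens to 85 mm and grips with 20 to 120 N. Pads are 22 mm wide; open, the fingers measure 114 mm over their backs; the gripper's body (76 mm by 85 mm) begins 54 mm behind the grasp point. The pads swing forward as they close: fully open they stand 13 mm farther back than shut.
Start: joints at [-1.265, 0.22, 1.526, -0, 1.395, -0.126], TCP at [0.262, -0.568, 0.231] pointing down, gripper open.
Joint ranges: [-2.98, 2.98], [-0.91, 2.08], [0.09, 2.57], [-1.24, 4.39], [0.2, 2.65], [-2.68, 2.68]. Speed limits (rad/s): [2.57, 2.57, 3.01, 3.14, 3.14, 3.14].

### API

Orientations are given as a unit quaternion [w, x, y, z].
In Python, from station import get_state, grab_frame, get_calibration, sign_off gives the robot as it stands.
- The arm moves only by the shell command python3 -m jog 'ROWS' [FORCE]. ROWS is JSON, a list of rows, each a list of 3 entries, a list of its own where there are three numbers: the gripper's target within -1 to 1 (shut at 1, half-way at 0, fully open at -1), then the shift along the tool's x, y, z in cm, then the turn about the tool's z in degrees. In form: [[hand, [x, y, z], yaw], ...]. A call has 1 to 20 rows; each row is the pose to reach, as a shift and turn from the pose commanded when the call began, along the tool's axes at that moment; what a row does not reach only later rows make up. A row lasts 1/12 s, in which the tool goes at most 41.7 mm and 7.16 degrees, less where a joint would pass 70% of its speed; a pose out of reach is approached as far as the arm can. A call with a gripper value outside its range is refused whole. The fingers move at their own pace and stop on an object; FORCE is the grip in N (left out, the last holds). Time passes only in rows, so rows that repeat a pose let the fingers close. It gives the time, the measured TCP pose, the force, the opening and the grip force at its end, in the units of the state.
- get_state(): the state, without advancing time (a new reading comes with each control period).
- grab_frame(name): name is "scene" or "side" or "wrist"; returns (picture, depth): 480x640x3 uint8, red, green, blue; 480x640 float32, m along the optical axis (not along the pixel's ray), 0 where there is no reading.
- get_calibration(name): a dict with "intrinsics" (3x3 intrinsics, pixels), "camera_from_world" (4x4, takes a point from world to camera coordinates). Camera axes: x right, y down, z forward; pixel columns grow to the right and rows downward; lengths in m; the calibration is good to about 2 mm. A picture is of the moment at which its call begins: read the wrist's pose just before it. get_calibration takes no time and is no camera call; for the wrist camera it gives the pose at the moment of the call.
- sign_off(): hands the job in; it is judged then, once.
The state is a dict: "time_s": time; "joint_pos": joint angles; "qvel": joint speeds; "joint_torque": joint torques, N m; "eef_pos": TCP position; "ee_rot": TCP orientation; "ft_force": force on the tool from outside, world axes, zero at the start; "moment": the same for the moment, N m; "gripper_width": finger opening in m; "grip_force": force on a finger pad.
Only numpy, scipy, OpenCV 4.12 (cv2) and the standard library are available. Lean on these libraries where they do the work, as an engineer would, in place of code of your own. Each camera call takes 0.05 s, during which the arm holds its last target. There are 200 camera calls.

## Working session

There is one attempt and no reset: what is moved stays moved. The work goes in short steps, Python scripts to look and compute and a shell command to move; the robot and the scene stay as the last step left them, time stands still between calls to the robot, and variables do not carry over. Pictures are saved under pics/ and viewed, at most 10 in all, crops included, and the job is handed in when it is done.

```bash
ls; mkdir -p pics; cat > h.py <<'E'
import numpy as np, cv2
from station import *
def cap(n):
    c=get_calibration(n); im,d=grab_frame(n); return im,d,np.array(c["intrinsics"]),np.array(c["camera_from_world"])
def save(f,im): cv2.imwrite("pics/"+f,cv2.cvtColor(im,cv2.COLOR_RGB2BGR))
def cloud(d,K,T):
    v,u=np.mgrid[:480,:640]; p=np.stack([(u-K[0,2])/K[0,0]*d,(v-K[1,2])/K[1,1]*d,d,np.ones_like(d)],-1)
    w=(p@np.linalg.inv(T).T)[...,:3]; w[d<=0]=np.nan; return w
def ray(u,v,z,K,T):
    R=T[:3,:3]; c=-R.T@T[:3,3]; r=R.T@np.linalg.solve(K,[u,v,1]); return c+r*(z-c[2])/r[2]
E
python3 - <<'E'
from h import *
for n in ("scene","side"):
    im,d,K,T=cap(n); save(n+"0.png",im); np.savez("/tmp/"+n,im=im,d=d,K=K,T=T)
    print(n,K[0,0],-T[:3,:3].T@T[:3,3],T[:3,:3][2])
print(get_state())
E
```

```text
pics
scene 574.3611004844352 [1.0377238  0.48713598 1.07770655] [-0.42324171 -0.41086011 -0.80750259]
side 562.5523183039356 [-0.26503524  0.74153797  0.98671491] [ 0.56039087 -0.54267018 -0.62567656]
{'time_s': 0.1, 'joint_pos': array([-1.26511845e+00,  2.21148205e-01,  1.52753180e+00,  1.78121421e-05,
        1.39473874e+00, -1.26097321e-01]), 'qvel': array([ 0.00143589, -0.00067232, -0.00263662, -0.00060467, -0.00082808,
        0.00181103]), 'joint_torque': array([ 1.02038634e-04, -4.98243928e+01, -3.90547907e+01, -2.22067924e-04,
        5.64447444e-03, -1.74314289e-05]), 'eef_pos': array([ 0.2613821 , -0.56708837,  0.2302895 ]), 'ee_rot': array([-9.10152627e-04,  9.76786571e-01,  2.14212887e-01, -7.31407605e-05]), 'ft_force': array([-0.11594091,  1.07716335,  0.0899399 ]), 'moment': array([ 0.00909103, -0.0268074 ,  0.0307603 ]), 'grip_force': 0.0, 'gripper_width': 0.08541622609124322}
```

View pics/scene0.png

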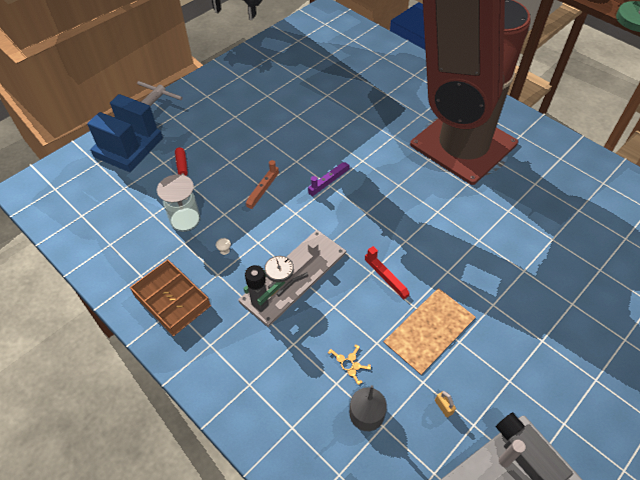

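View pics/side0.png

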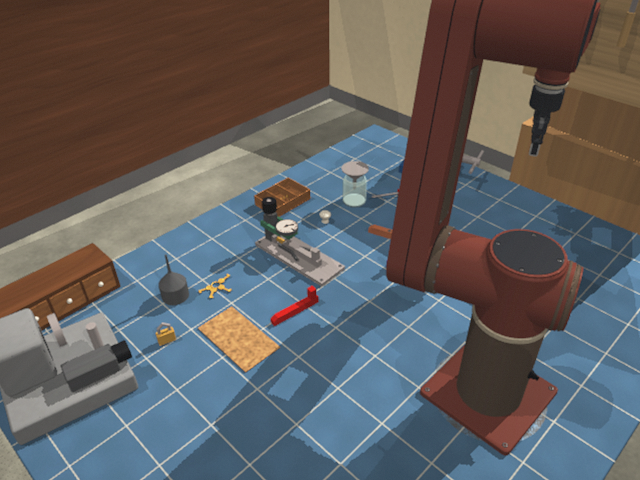

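Scene view: knob (255,275), dial (279,268), master stud (313,248), mat (430,330). There are three bar candidates: copper (263,185) with a round stud at (274,166), purple (328,178) and red (385,272). Copper is the one described. I'll confirm it in a crop and measure.

```bash
python3 - <<'E'
from h import *
z=np.load("/tmp/scene.npz"); im,d,K,T=[z[k] for k in("im","d","K","T")]
W=cloud(d,K,T); hsv=cv2.cvtColor(im,cv2.COLOR_RGB2HSV)
crop=im[140:330,180:400]; save("crop0.png",cv2.resize(crop,(792,570*1200//1200),interpolation=cv2.INTER_CUBIC)[:600])
def box(u0,u1,v0,v1,z0,z1,extra=None):
    m=np.zeros((480,640),bool); m[v0:v1,u0:u1]=1
    with np.errstate(all='ignore'): m&=(W[...,2]>z0)&(W[...,2]<z1)
    if extra is not None: m&=extra
    return W[m]
def rep(n,P):
    if len(P)<8: print(n,len(P)); return
    r=cv2.minAreaRect((P[:,:2]*1000).astype(np.float32)); print(n,len(P),"c",np.round(r[0],1),"size",np.round(r[1],1),"ang",round(r[2],2),"medz",np.round(np.median(P[:,2])*1000,1),"mean",np.round(P.mean(0)*1000,1))
nb=~((hsv[...,0]>90)&(hsv[...,0]<125)&(hsv[...,1]>80))
rep("bolt top",box(240,290,155,215,.015,.026,nb)); rep("bolt stud",box(240,290,150,215,.040,.060))
rep("bolt allflank",box(240,290,155,215,.006,.026,nb))
rep("mat",box(380,480,285,378,-.003,.012,(hsv[...,0]<25)&(hsv[...,1]>60)))
rep("platen",box(235,350,228,325,.008,.0155,nb))
rep("mstud",box(300,330,235,265,.053,.070))
rep("mtop",box(285,325,240,285,.029,.036))
rep("knob",box(235,275,255,305,.130,.145)); 
rep("dial",box(260,300,245,290,.08,.105,(hsv[...,2]>150)&(hsv[...,1]<60)))
rep("red stud",box(360,380,240,265,.04,.06)); rep("keys",box(325,380,340,390,.003,.03,nb)); rep("pull",box(210,238,232,258,.01,.06,nb));rep("oil",box(345,390,380,435,.01,.15,nb));rep("jar",box(150,205,172,235,.02,.3))
E
```

```text
bolt top 296 c [ 474.  -260.5] size [134.5  20.6] ang 17.72 medz 21.5 mean [ 479.6 -257.5   21.1]
bolt stud 43 c [ 423.5 -275.4] size [20.4 15. ] ang 23.17 medz 49.6 mean [ 425.6 -273.8   48.7]
bolt allflank 386 c [ 479.4 -275.3] size [138.2  66.8] ang 21.56 medz 20.4 mean [ 480.4 -256.2   18.8]
mat 3851 c [489.1 231.4] size [176.5 182.7] ang 88.82 medz 4.6 mean [493.3 268.7   4.6]
platen 2166 c [596.4 -24.2] size [252.9  93. ] ang 2.51 medz 12.5 mean [591.2 -13.   12.4]
mstud 63 c [534.2 -27.5] size [18.2 19.3] ang 7.5 medz 59.9 mean [534.8 -26.1  59.5]
mtop 185 c [576.8 -24.8] size [112.2  17.7] ang 2.88 medz 32.4 mean [569.  -23.3  32.4]
knob 294 c [700.7 -19.8] size [37.1 37.6] ang 17.69 medz 138.7 mean [701.1 -18.5 138.1]
dial 475 c [637.1 -24.6] size [55.5 55.6] ang 30.57 medz 85.9 mean [637.5 -23.9  85.8]
red stud 65 c [449.7  71.7] size [17.4 17.8] ang 81.52 medz 48.1 mean [449.7  72.6  47.8]
keys 388 c [658.3 209.5] size [ 85.1 122.1] ang 58.31 medz 5.7 mean [661.5 201.9   6. ]
pull 160 c [ 658.1 -188.7] size [30.9 34.7] ang 5.52 medz 31.2 mean [ 659.3 -184.8   30.4]
oil 1258 c [713.3 292.3] size [66.6 66.8] ang 15.33 medz 54.8 mean [720.6 296.7  55.3]
jar 1615 c [ 646.6 -365.5] size [175.5  78.4] ang 66.57 medz 86.9 mean [ 669.7 -313.5   86.7]
```

View pics/crop0.png

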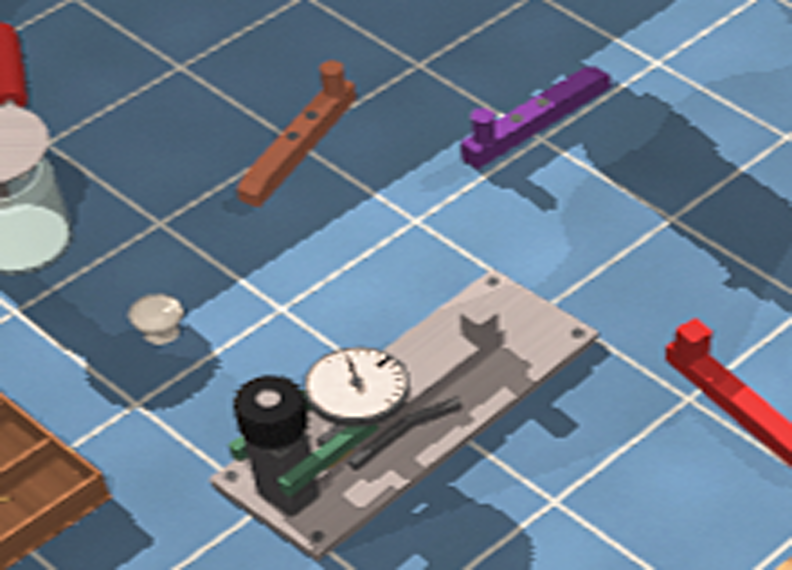

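Crop: the copper bolt has a round stud at its far end and its nose towards lower left. The purple one is the look-alike, and the red one has a square stud. The gauge, with the master under the head, is clear.

The heights and sizes match the description. Next I'll move above the knob and fix the mat estimate.

```bash
cat >> h.py <<'E'
def to(x,y,z,phi):  # shift (cm) & yaw(deg) to world target mm, tool-x heading phi deg
    s=get_state(); w,a,b,c=s["ee_rot"]; from scipy.spatial.transform import Rotation as Ro
    R=Ro.from_quat([a,b,c,w]).as_matrix(); p=s["eef_pos"]
    h=np.degrees(np.arctan2(R[1,0],R[0,0]))
    print("shift",np.round(R.T@(np.array([x,y,z])/1000-p)*100,2),"yaw",round((h-phi+180)%360-180,2),"heading",round(h,2),"pos",np.round(p*1000,1),"F",np.round(s["ft_force"],1),"w",round(s["gripper_width"]*1000,1),"t",s["time_s"])
E
python3 - <<'E'
from h import *
to(701,-20,200,86.7)
z=np.load("/tmp/scene.npz"); im,d,K,T=[z[k] for k in("im","d","K","T")]
W=cloud(d,K,T); hsv=cv2.cvtColor(im,cv2.COLOR_RGB2HSV)
m=((hsv[...,0]<28)&(hsv[...,1]>50)).astype(np.uint8); m[:, :380]=0
n,l,st,c=cv2.connectedComponentsWithStats(m); i=l[330,430]; print(i,st[i]); P=W[l==i]; P=P[np.isfinite(P[:,0])]
r=cv2.minAreaRect((P[:,:2]*1000).astype(np.float32)); print(r,np.median(P[:,2]))
E
```

```text
shift [ 62.82 -31.29   3.1 ] yaw -61.96 heading 24.74 pos [ 261.4 -567.1  230.3] F [-0.1  1.1  0.1] w 85.4 t 0.1
14 [ 384  288   92   87 3831]
((490.3918762207031, 268.5859375), (102.03677368164062, 183.90379333496094), 89.17942810058594) 0.0046070200723205
```

```bash
python3 -m jog '[[-1,[62.8,-31.3,3],-62],[-1,[62.8,-31.3,3],-62],[-1,[62.8,-31.3,3],-62],[-1,[62.8,-31.3,3],-62],[-1,[62.8,-31.3,3],-62],[-1,[62.8,-31.3,3],-62],[-1,[62.8,-31.3,3],-62],[-1,[62.8,-31.3,3],-62],[-1,[62.8,-31.3,3],-62],[-1,[62.8,-31.3,3],-62],[-1,[62.8,-31.3,3],-62],[-1,[62.8,-31.3,3],-62],[-1,[62.8,-31.3,3],-62],[-1,[62.8,-31.3,3],-62],[-1,[62.8,-31.3,3],-62],[-1,[62.8,-31.3,3],-62],[-1,[62.8,-31.3,3],-62],[-1,[62.8,-31.3,3],-62],[-1,[62.8,-31.3,3],-62],[-1,[62.8,-31.3,3],-62]]' 30
python3 - <<'E'
from h import *
to(701,-20,109,86.7)
E
```

```text
time_s: 1.77
eef_pos: [0.7004, -0.0205, 0.2003]
ee_rot: [-0.001, 0.727, 0.687, -0.001]
ft_force: [-0.4, 0.3, 0.0]
gripper_width: 0.0856
grip_force: 0.0
shift [0.06 0.08 9.13] yaw 0.08 heading 86.78 pos [700.4 -20.5 200.3] F [-0.4  0.3  0. ] w 85.6 t 1.7667
```

```bash
python3 -m jog '[[-1,[0,0.1,3],0],[-1,[0,0.1,6],0],[-1,[0,0.1,9.1],0],[-1,[0,0.1,9.1],0],[-1,[0,0.1,9.1],0],[1,[0,0.1,9.1],0],[1,[0,0.1,9.1],0],[1,[0,0.1,9.1],0],[1,[0,0.1,9.1],0],[1,[0,0.1,9.1],0],[1,[0,0.1,9.1],0],[1,[0,0.1,9.1],0],[1,[0,0.1,9.1],0],[1,[0,0.1,9.1],0],[1,[0,0.1,9.1],0]]' 30
```

```text
time_s: 3.02
eef_pos: [0.6999, -0.0207, 0.1131]
ee_rot: [-0.001, 0.727, 0.687, -0.002]
ft_force: [-14.7, 0.3, 13.6]
gripper_width: 0.0363
grip_force: 30.0
```

```bash
python3 -m jog '[[1,[0,-0.1,-0.3],0],[1,[0,-0.1,-0.3],0],[1,[0,-0.1,-0.3],5],[1,[0,-0.1,-0.3],10],[1,[0,-0.1,-0.3],15],[1,[0,-0.1,-0.3],20],[1,[0,-0.1,-0.3],25],[1,[0,-0.1,-0.3],30],[1,[0,-0.1,-0.3],35],[1,[0,-0.1,-0.3],40],[1,[0,-0.1,-0.3],46],[1,[0,-0.1,-0.3],46],[1,[0,-0.1,-0.3],46]]'
python3 - <<'E'
from h import *
to(701,-20,109,86.7)
out=[]
for n in("scene","side"):
    im,d,K,T=cap(n); np.savez("/tmp/k1"+n,im=im,d=d,K=K,T=T)
    p=T@[.637,-.0245,.086,1]; u,v=(K@p[:3])[:2]/p[2]; print(n,u,v)
    c=im[int(v)-30:int(v)+30,int(u)-30:int(u)+30]; out.append(cv2.resize(c,(390,390),interpolation=cv2.INTER_CUBIC))
save("k1.png",np.hstack(out))
E
```

```text
time_s: 4.1
eef_pos: [0.7, -0.0208, 0.1132]
ee_rot: [-0.0, 0.938, 0.348, -0.001]
ft_force: [-5.8, -1.2, -0.7]
gripper_width: 0.036
grip_force: 33.2
shift [0.13 0.01 0.42] yaw -45.99 heading 40.71 pos [700.  -20.8 113.2] F [-5.8 -1.2 -0.7] w 36.0 t 4.1
scene 278.3227544989648 266.98758847931435
side 286.33928410020735 225.07906847994207
```

View pics/k1.png

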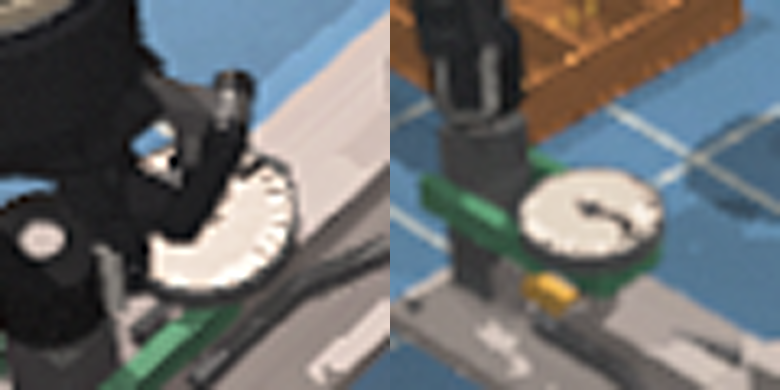

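The dial is hidden in the scene view. In the side view it shows clearly, with the needle pointing right-down. I'll rectify it to read the angle.

```bash
cat >> h.py <<'E'
YAW=np.radians(2.6)
def dial(im,K,T,zmm):
    z=zmm/1000; p=T@[.6371,-.0245,z,1]; u,v=(K@p[:3])[:2]/p[2]
    hs=cv2.cvtColor(im,cv2.COLOR_RGB2HSV); m=((hs[...,2]>150)&(hs[...,1]<75)).astype(np.uint8)
    yy,xx=np.mgrid[:480,:640]; m[np.hypot(xx-u,yy-v)>24]=0
    m=cv2.morphologyEx(m,cv2.MORPH_OPEN,np.ones((2,2),np.uint8))
    n,l,st,c=cv2.connectedComponentsWithStats(m); i=1+np.argmax(st[1:,4]); hull=cv2.convexHull(np.argwhere(l==i)[:,::-1].astype(np.int32))
    P=np.array([ray(a,b,z,K,T)[:2] for a,b in hull[:,0]],np.float32)*1000
    c,r=cv2.minEnclosingCircle(P)
    N=400; s=.16 # mm/px ; gauge axes: image right=+x gauge, up=+y
    gx,gy=np.meshgrid((np.arange(N)-N/2)*s,-(np.arange(N)-N/2)*s); cy,sy=np.cos(YAW),np.sin(YAW)
    X=np.stack([(c[0]+cy*gx-sy*gy)/1000,(c[1]+sy*gx+cy*gy)/1000,np.full_like(gx,z),np.ones_like(gx)],-1)@T.T
    q=X[...,:3]@K.T; t=cv2.remap(im,(q[...,0]/q[...,2]).astype(np.float32),(q[...,1]/q[...,2]).astype(np.float32),cv2.INTER_CUBIC)
    g=cv2.GaussianBlur(cv2.cvtColor(t,cv2.COLOR_RGB2GRAY),(0,0),3).astype(float)
    pol=cv2.warpPolar(g,(200,720),(N/2,N/2),200,cv2.WARP_POLAR_LINEAR)
    f=lambda a,b:pol[:,int(a/s):int(b/s)].mean(1)
    def peak(h):
        w=np.clip(np.median(h)-h,0,None); k=np.argmax(w); w=w*(np.abs((np.arange(720)-k+360)%720-360)<30)
        d=(np.arange(720)-k+360)%720-360; return (k+(w*d).sum()/w.sum())/2
    nd,tk=peak(f(8,16)),peak(f(22,25)) # deg clockwise from +x
    print("circle",np.round(c,1),round(r,1),"needle cw from +x",round(nd,1),"tick",round(tk,1),"reading(vs -x)",round(1+np.radians((nd-180+180)%360-180),3))
    return t
E
python3 - <<'E'
from h import *
o=[]
for f,zz in(("scene",86),("side",86),("k1side",81.2)):
    z=np.load(f"/tmp/{f}.npz"); o.append(cv2.resize(dial(z["im"],z["K"],z["T"],zz),(260,260)))
save("d1.png",np.hstack(o))
E
```

```text
circle [621.2 -31.1] 46.4 needle cw from +x 215.0 tick 70.0 reading(vs -x) 1.61
circle [631.4 -21.9] 29.4 needle cw from +x 96.0 tick 178.9 reading(vs -x) -0.466
circle [629.4 -28.6] 34.6 needle cw from +x 194.3 tick 164.3 reading(vs -x) 1.249
```

View pics/d1.png

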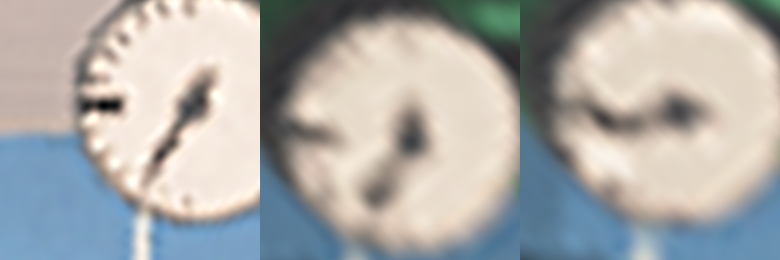

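Rectified: the first two tiles show the needle about 57-60° before the long tick, as expected at 0. The third shows it about 10-13° short of the tick, a reading of about 0.8. I'll turn 7° more, release, and look with the wrist camera.

```bash
python3 -m jog '[[1,[0,0,0],4],[1,[0,0,0],7],[1,[0,0,0],7],[1,[0,0,0],7],[-1,[0,0,0],7],[-1,[0,0,0],7],[-1,[0,0,0],7],[-1,[0,0,0],7],[-1,[0,0,0],7],[-1,[0,0,0],7],[-1,[0,0,-3],7],[-1,[0,0,-6],7],[-1,[0,0,-9],7],[-1,[0,0,-11],7],[-1,[0,0,-11],7],[-1,[0,0,-11],7]]'
python3 - <<'E'
from h import *
to(534,-27,170,2.6)
o=[]
for n in("scene","side","wrist"):
    im,d,K,T=cap(n); np.savez("/tmp/k2"+n,im=im,d=d,K=K,T=T)
    p=T@[.637,-.0245,.080,1]; u,v=(K@p[:3])[:2]/p[2]; print(n,u,v)
    if n!="wrist":
        c=im[int(v)-25:int(v)+25,int(u)-25:int(u)+25]; o.append(cv2.resize(c,(240,240),interpolation=cv2.INTER_CUBIC))
    else: o.append(cv2.resize(im,(320,240)))
save("k2.png",np.hstack(o))
E
```

```text
time_s: 5.53
eef_pos: [0.702, -0.0207, 0.2255]
ee_rot: [0.001, 0.957, 0.29, 0.002]
ft_force: [0.8, 0.1, -0.5]
gripper_width: 0.0855
grip_force: 0.0
shift [-14.34  -8.82   5.48] yaw 31.14 heading 33.74 pos [702.  -20.7 225.5] F [ 0.8  0.1 -0.5] w 85.5 t 5.5333
scene 278.4982356148443 268.57299566738294
side 286.4576596354721 226.88021000420594
wrist 288.6986910460625 279.5149347411262
```

View pics/k2.png

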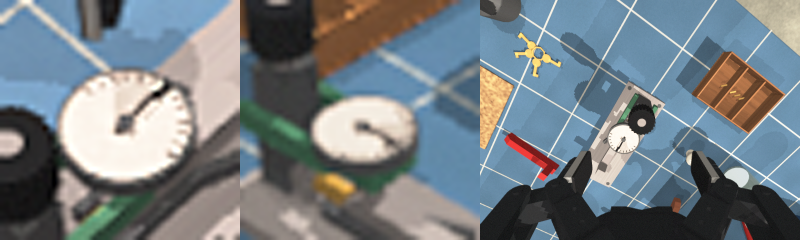

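Scene tile: the needle lies on the long tick. I'll check it numerically with the dial centre taken from depth.

```bash
python3 - <<'E'
from h import *
for f in("scene","k2scene"):
    q=np.load(f"/tmp/{f}.npz"); im,d,K,T=[q[k] for k in("im","d","K","T")]
    W=cloud(d,K,T); hs=cv2.cvtColor(im,cv2.COLOR_RGB2HSV); m=(hs[...,2]>150)&(hs[...,1]<60); 
    with np.errstate(all='ignore'): m&=(W[...,2]>.070)&(W[...,2]<.1)&(np.hypot(W[...,0]-.637,W[...,1]+.0245)<.032)
    P=W[m]; z=np.median(P[:,2]); c,r=cv2.minEnclosingCircle((P[:,:2]*1000).astype(np.float32))
    c=np.array(c)/1000
    g=cv2.cvtColor(im,cv2.COLOR_RGB2GRAY).astype(np.float32)
    a=np.radians(np.arange(0,360,1.)); 
    def prof(r0,r1):
        rr=np.linspace(r0,r1,12)/1000; h=np.pi+YAW-a  # a = cw from -x
        X=np.stack([c[0]+rr[:,None]*np.cos(h),c[1]+rr[:,None]*np.sin(h),np.full((12,360),z),np.ones((12,360))],-1)@T.T; p=X[...,:3]@K.T
        return cv2.remap(g,(p[...,0]/p[...,2]).astype(np.float32),(p[...,1]/p[...,2]).astype(np.float32),cv2.INTER_LINEAR).mean(0)
    for r0,r1 in((7,13),(10,16),(20,25)):
        h=prof(r0,r1); k=np.argmin(h); dd=(np.arange(360)-k+180)%360-180; w=np.clip(np.median(h)-h,0,None)*(abs(dd)<22); print(f,(r0,r1),"reading",round(1+np.radians((k+(w*dd).sum()/w.sum()+180)%360-180),3))
    print(np.round(c*1000,1),r,z)
E
```

```text
scene (7, 13) reading 0.085
scene (10, 16) reading 0.063
scene (20, 25) reading 1.01
[637.4 -24.1] 29.529808044433594 0.08587127334271982
k2scene (7, 13) reading 0.876
k2scene (10, 16) reading 0.875
k2scene (20, 25) reading 0.976
[636.9 -24.2] 30.115381240844727 0.08036255958325511
```

The reading is about 0.85, which is in tolerance but low. I'll re-grip and add 6°.

```bash
python3 -m jog '[[-1,[-0.1,-0.1,4],0],[-1,[-0.1,-0.1,8],0],[-1,[-0.1,-0.1,11],0],[-1,[-0.1,-0.1,11],0],[-1,[-0.1,-0.1,11],0],[1,[-0.1,-0.1,11],0],[1,[-0.1,-0.1,11],0],[1,[-0.1,-0.1,11],0],[1,[-0.1,-0.1,11],0],[1,[-0.1,-0.1,11],0],[1,[-0.1,-0.1,11],0],[1,[-0.1,-0.1,11],0],[1,[-0.1,-0.1,11],0],[1,[-0.1,-0.1,11],0],[1,[-0.1,-0.1,11],0],[1,[-0.1,-0.1,11],3],[1,[-0.1,-0.1,11],6],[1,[-0.1,-0.1,11],6],[1,[-0.1,-0.1,11],6]]' 30
python3 -m jog '[[-1,[0,0,0],0],[-1,[0,0,0],0],[-1,[0,0,0],0],[-1,[0,0,0],0],[-1,[0,0,0],0],[-1,[0,0,0],0],[-1,[0,0,-4],0],[-1,[0,0,-8],0],[-1,[0,0,-11],0],[-1,[0,0,-11],0],[-1,[0,0,-11],0]]'
cat > rd.py <<'E'
from h import *
import sys
def read(f=None):
    im,d,K,T=cap("scene")
    W=cloud(d,K,T); hs=cv2.cvtColor(im,cv2.COLOR_RGB2HSV); m=(hs[...,2]>150)&(hs[...,1]<60); 
    with np.errstate(all='ignore'): m&=(W[...,2]>.070)&(W[...,2]<.1)&(np.hypot(W[...,0]-.637,W[...,1]+.0245)<.032)
    z=np.median(W[m][:,2]); c=np.array([.6371,-.0242]); g=cv2.cvtColor(im,cv2.COLOR_RGB2GRAY).astype(np.float32)
    a=np.radians(np.arange(0,360,1.)); h=np.pi+YAW-a
    for r0,r1 in((7,13),(10,16),(20,25)):
        rr=np.linspace(r0,r1,12)/1000
        X=np.stack([c[0]+rr[:,None]*np.cos(h),c[1]+rr[:,None]*np.sin(h),np.full((12,360),z),np.ones((12,360))],-1)@T.T; p=X[...,:3]@K.T
        q=cv2.remap(g,(p[...,0]/p[...,2]).astype(np.float32),(p[...,1]/p[...,2]).astype(np.float32),cv2.INTER_LINEAR).mean(0)
        k=np.argmin(q); dd=(np.arange(360)-k+180)%360-180; w=np.clip(np.median(q)-q,0,None)*(abs(dd)<22); print((r0,r1),"reading",round(1+np.radians((k+(w*dd).sum()/w.sum()+180)%360-180),3))
    print("dial z",z); return im,W
E
python3 - <<'E'
from rd import *
read(); to(534,-27,170,2.6)
E
```

```text
time_s: 7.27
eef_pos: [0.7009, -0.0204, 0.116]
ee_rot: [0.001, 0.971, 0.24, 0.002]
ft_force: [-0.5, 0.1, 4.9]
gripper_width: 0.0357
grip_force: 29.9
time_s: 8.18
eef_pos: [0.7013, -0.0205, 0.227]
ee_rot: [0.001, 0.971, 0.24, 0.003]
ft_force: [0.2, 0.2, -0.2]
gripper_width: 0.0852
grip_force: 0.0
(7, 13) reading 0.976
(10, 16) reading 1.014
(20, 25) reading 0.986
dial z 0.07964474399952698
shift [-15.    -7.13   5.38] yaw 25.14 heading 27.74 pos [699.9 -20.3 224. ] F [ 0.3  0.  -1. ] w 85.6 t 8.2333
```

The needle reads about 1.0. Next is the master stud.

```bash
python3 -m jog '[[-1,[-15,-7.1,0],25.1],[-1,[-15,-7.1,0],25.1],[-1,[-15,-7.1,0],25.1],[-1,[-15,-7.1,0],25.1],[-1,[-15,-7.1,4],25.1],[-1,[-15,-7.1,8],25.1],[-1,[-15,-7.1,10.4],25.1],[-1,[-15,-7.1,10.4],25.1],[-1,[-15,-7.1,10.4],25.1]]' 40
python3 - <<'E'
from h import *
to(534,-27.3,34,2.6)
im,d,K,T=cap("wrist"); save("w1.png",im); np.savez("/tmp/w1",im=im,d=d,K=K,T=T)
W=cloud(d,K,T)
with np.errstate(all='ignore'): m=(W[...,2]>.05)&(W[...,2]<.066)&(np.hypot(W[...,0]-.534,W[...,1]+.027)<.03)
P=W[m]; print(len(P)); print(cv2.minAreaRect((P[:,:2]*1000).astype(np.float32)) if len(P)>5 else "", np.median(P,0) if len(P) else "")
E
```

```text
time_s: 8.98
eef_pos: [0.5313, -0.0268, 0.1166]
ee_rot: [-0.001, 1.0, 0.023, -0.003]
ft_force: [0.6, -0.5, 0.5]
gripper_width: 0.0851
grip_force: 0.0
shift [0.32 0.08 8.26] yaw 0.04 heading 2.64 pos [531.3 -26.8 116.6] F [ 0.6 -0.5  0.5] w 85.1 t 8.9833
759
((534.4957885742188, -26.119264602661133), (16.441301345825195, 15.921065330505371), 2.132810592651367) [ 0.53611328 -0.02590807  0.06039645]
```

```bash
python3 -m jog '[[-1,[0.3,0,3],0],[-1,[0.3,0,6],0],[-1,[0.3,0,8.2],0],[-1,[0.3,0,8.2],0],[-1,[0.3,0,8.2],0],[1,[0.3,0,8.2],0],[1,[0.3,0,8.2],0],[1,[0.3,0,8.2],0],[1,[0.3,0,8.2],0],[1,[0.3,0,8.2],0],[1,[0.3,0,8.2],0],[1,[0.3,0,8.2],0],[1,[0.3,0,8.2],0],[1,[0.3,0,8.2],0],[1,[0.3,0,8.2],0],[1,[0.3,0,8.2],0],[1,[0.3,0,8.2],0]]' 40
```

```text
time_s: 10.45
eef_pos: [0.5372, -0.0273, 0.0381]
ee_rot: [0.0, 1.0, 0.023, 0.0]
ft_force: [-2.0, -0.2, 5.5]
gripper_width: 0.0151
grip_force: 39.9
```

```bash
python3 -m jog '[[1,[0,0,-0.15],0],[1,[-0.7,0,-0.15],0],[1,[-1.5,0,-0.15],0],[1,[-2.5,0,-0.15],0],[1,[-3.5,0,-0.15],0],[1,[-4.5,0,-0.15],0],[1,[-5.5,0,-0.15],0],[1,[-6.5,0,-0.15],0],[1,[-7.5,0,-0.15],0],[1,[-8.5,0,-0.15],0],[1,[-8.5,0,-0.15],0],[1,[-8.5,0,-3],0],[1,[-8.5,0,-6],0],[1,[-8.5,0,-9],0],[1,[-8.5,0,-9],0],[1,[-8.5,0,-9],0]]'
python3 - <<'E'
from h import *
to(440,268.6,125,0)
E
```

```text
time_s: 11.78
eef_pos: [0.4533, -0.0314, 0.1291]
ee_rot: [0.001, 1.0, 0.023, 0.002]
ft_force: [-1.3, 0.2, -2.9]
gripper_width: 0.0152
grip_force: 39.6
shift [  0.05 -30.03   0.37] yaw 2.64 heading 2.64 pos [453.3 -31.4 129.1] F [-1.3  0.2 -2.9] w 15.2 t 11.7833
```

```bash
python3 -m jog '[[1,[0,-3,0],2.6],[1,[0,-6.5,0],2.6],[1,[0,-10,0],2.6],[1,[0,-13.5,0],2.6],[1,[0,-17,0],2.6],[1,[0,-20.5,0],2.6],[1,[0,-24,0],2.6],[1,[0,-27,0],2.6],[1,[0,-29,0],2.6],[1,[0,-30,0],2.6],[1,[0,-30,0],2.6],[1,[0,-30,3],2.6],[1,[0,-30,6],2.6],[1,[0,-30,8],2.6],[1,[0,-30,9],2.6],[1,[0,-30,9.5],2.6],[1,[0,-30,9.5],2.6]]'
python3 - <<'E'
from rd import *
to(440,268.6,30,0)
im,W=read()
hs=cv2.cvtColor(im,cv2.COLOR_RGB2HSV)
with np.errstate(all='ignore'):
    m=(W[...,2]>.008)&(W[...,2]<.04)&(abs(W[...,0]-.5)<.12)&(abs(W[...,1]-.2686)<.02)&(W[...,0]>.475)
P=W[m]; print(len(P)); 
if len(P)>9:
    print(np.polyfit(P[:,0],P[:,2],1), P.min(0),P.max(0),np.percentile(P[:,2],[5,50,95]))
E
```

```text
time_s: 13.2
eef_pos: [0.4373, 0.2674, 0.0317]
ee_rot: [0.001, 1.0, -0.0, -0.001]
ft_force: [0.6, 0.4, -3.3]
gripper_width: 0.0152
grip_force: 39.8
shift [ 0.27 -0.12  0.17] yaw -0.01 heading -0.01 pos [437.3 267.4  31.7] F [ 0.6  0.4 -3.3] w 15.2 t 13.2
(7, 13) reading 0.075
(10, 16) reading 0.046
(20, 25) reading 1.002
dial z 0.07976724644380206
381
[-0.10003163  0.07315803] [0.47506826 0.24929165 0.00801663] [0.58087929 0.28808592 0.0307229 ] [0.00845599 0.0238105  0.02785393]
```

The needle fell back to 0 and the dial height is unchanged. The master hangs just above the mat, so I'll set it down.

```bash
python3 -m jog '[[1,[0,0,0.15],0],[1,[0,0,0.3],0],[1,[0,0,0.3],0],[1,[0,0,0.3],0]]'
python3 -m jog '[[-1,[0,0,0],0],[-1,[0,0,0],0],[-1,[0,0,0],0],[-1,[0,0,0],0],[-1,[0,0,0],0],[-1,[0,0,0],0],[-1,[0,0,-4],0],[-1,[0,0,-8],0],[-1,[0,0,-12],0],[-1,[0,0,-12],0],[-1,[0,0,-12],0]]' 60
python3 - <<'E'
from h import *
im,d,K,T=cap("scene"); W=cloud(d,K,T)
with np.errstate(all='ignore'):
    m=(W[...,2]>.021)&(W[...,2]<.03)&(abs(W[...,0]-.5)<.12)&(abs(W[...,1]-.2686)<.03)
P=W[m]; print(len(P),cv2.minAreaRect((P[:,:2]*1000).astype(np.float32)),np.median(P,0))
to(424.5,-275,100,17.6)
E
```

```text
time_s: 13.58
eef_pos: [0.4391, 0.2689, 0.0302]
ee_rot: [-0.0, 1.0, 0.0, 0.001]
ft_force: [1.2, -0.1, -1.9]
gripper_width: 0.0149
grip_force: 40.0
time_s: 14.5
eef_pos: [0.4402, 0.2697, 0.1527]
ee_rot: [-0.001, 1.0, 0.0, 0.003]
ft_force: [0.1, -0.2, -0.2]
gripper_width: 0.0849
grip_force: 0.0
376 ((486.2690124511719, 269.44287109375), (17.018556594848633, 130.22413635253906), 89.9343490600586) [0.49406894 0.27009935 0.02455531]
shift [-1.46 54.4   4.97] yaw -17.56 heading 0.04 pos [438.6 269.  150.3] F [ 0.2 -0.  -0.9] w 85.5 t 14.55
```

The master lies flat and centred on the mat. On to the bolt.

```bash
python3 -m jog '[[-1,[0,10,0],0],[-1,[0,10,0],0],[-1,[0,10,0],0],[-1,[-1.4,54.4,0],-17.6],[-1,[-1.4,54.4,0],-17.6],[-1,[-1.4,54.4,0],-17.6],[-1,[-1.4,54.4,0],-17.6],[-1,[-1.4,54.4,0],-17.6],[-1,[-1.4,54.4,0],-17.6],[-1,[-1.4,54.4,0],-17.6],[-1,[-1.4,54.4,0],-17.6],[-1,[-1.4,54.4,0],-17.6],[-1,[-1.4,54.4,0],-17.6],[-1,[-1.4,54.4,0],-17.6],[-1,[-1.4,54.4,3.5],-17.6],[-1,[-1.4,54.4,3.5],-17.6],[-1,[-1.4,54.4,3.5],-17.6]]' 60
python3 - <<'E'
from h import *
im,d,K,T=cap("wrist"); W=cloud(d,K,T)
with np.errstate(all='ignore'):
    m=(W[...,2]>.044)&(W[...,2]<.056)&(np.hypot(W[...,0]-.4245,W[...,1]+.275)<.03)
    b=(W[...,2]>.017)&(W[...,2]<.027)&(np.hypot(W[...,0]-.474,W[...,1]+.26)<.075)
P=W[m];B=W[b]; c=cv2.minAreaRect((P[:,:2]*1000).astype(np.float32)); print(len(P),c,np.median(P,0)); print(len(B),cv2.minAreaRect((B[:,:2]*1000).astype(np.float32)))
to(c[0][0],c[0][1],24,17.6)
E
```

```text
time_s: 15.97
eef_pos: [0.4216, -0.2735, 0.1106]
ee_rot: [-0.003, 0.988, 0.153, -0.003]
ft_force: [-0.1, 0.7, -0.1]
gripper_width: 0.0853
grip_force: 0.0
511 ((424.9791564941406, -275.4050598144531), (15.48486042022705, 15.184443473815918), 59.6967658996582) [ 0.42578868 -0.27509223  0.04990614]
4154 ((479.9104919433594, -258.410400390625), (115.13882446289062, 16.016569137573242), 17.011323928833008)
shift [0.17 0.24 8.84] yaw 0.03 heading 17.63 pos [ 423.  -273.9  112.5] F [ 0.9 -0.  -0.1] w 85.4 t 16.0167
```

```bash
python3 -m jog '[[-1,[0.2,0.15,3],0.6],[-1,[0.2,0.15,6],0.6],[-1,[0.2,0.15,8.7],0.6],[-1,[0.2,0.15,8.7],0.6],[-1,[0.2,0.15,8.7],0.6],[1,[0.2,0.15,8.7],0.6],[1,[0.2,0.15,8.7],0.6],[1,[0.2,0.15,8.7],0.6],[1,[0.2,0.15,8.7],0.6],[1,[0.2,0.15,8.7],0.6],[1,[0.2,0.15,8.7],0.6],[1,[0.2,0.15,8.7],0.6],[1,[0.2,0.15,8.7],0.6],[1,[0.2,0.15,8.7],0.6],[1,[0.2,0.15,8.7],0.6],[1,[0.2,0.15,8.7],0.6],[1,[0.2,0.15,8.7],0.6]]' 60
```

```text
time_s: 17.43
eef_pos: [0.4271, -0.2765, 0.0282]
ee_rot: [0.0, 0.989, 0.148, 0.0]
ft_force: [-1.6, 0.3, 6.2]
gripper_width: 0.0137
grip_force: 58.4
```

```bash
python3 -m jog '[[1,[0,0,-3],0],[1,[0,0,-6],0],[1,[0,0,-9],0],[1,[0,0,-9],0],[1,[0,0,-9],0]]' 80
python3 - <<'E'
from h import *
to(449.3,-31,118,2.6)
E
```

```text
time_s: 17.85
eef_pos: [0.4277, -0.2771, 0.119]
ee_rot: [0.002, 0.989, 0.148, 0.001]
ft_force: [0.9, -0.0, -2.8]
gripper_width: 0.0135
grip_force: 78.3
shift [  9.28 -22.9    0.04] yaw 14.44 heading 17.04 pos [ 427.7 -277.1  119. ] F [ 0.9 -0.  -2.8] w 13.5 t 17.85
```

```bash
python3 -m jog '[[1,[1.2,-3,0],2],[1,[2.6,-6.5,0],4],[1,[4.1,-10,0],6],[1,[5.5,-13.5,0],8.5],[1,[6.9,-17,0],11],[1,[8.3,-20.5,0],13],[1,[9.3,-22.9,0],14.4],[1,[9.3,-22.9,0],14.4],[1,[9.3,-22.9,0],14.4],[1,[9.3,-22.9,3],14.4],[1,[9.3,-22.9,6],14.4],[1,[9.3,-22.9,6.5],14.4],[1,[9.3,-22.9,6.5],14.4],[1,[9.3,-22.9,6.5],14.4]]'
python3 - <<'E'
from h import *
to(449.3,-31,40,2.6)
for n in("scene","side"):
    im,d,K,T=cap(n); W=cloud(d,K,T); hs=cv2.cvtColor(im,cv2.COLOR_RGB2HSV)
    with np.errstate(all='ignore'):
        cop=((hs[...,0]<16)&(hs[...,1]>110)); m=cop&(W[...,2]>.035)&(W[...,2]<.06)&(W[...,0]>.46)&(W[...,0]<.575)&(abs(W[...,1]+.03)<.03)
    P=W[m]; print(n,len(P))
    if len(P)>20:
        t=P[P[:,2]>np.percentile(P[:,2],50)]; print(cv2.minAreaRect((P[:,:2]*1000).astype(np.float32)),P[:,2].min(),P[:,2].max(),"pitch",np.polyfit(t[:,0],t[:,2],1)[0])
    if n=="scene": save("b1.png",cv2.resize(im[200:330,220:360],(560,520),interpolation=cv2.INTER_CUBIC))
E
```

```text
time_s: 19.02
eef_pos: [0.4481, -0.0307, 0.0522]
ee_rot: [-0.0, 1.0, 0.022, -0.001]
ft_force: [0.7, -0.2, -3.2]
gripper_width: 0.0133
grip_force: 78.5
shift [0.12 0.04 1.22] yaw -0.02 heading 2.58 pos [448.1 -30.7  52.2] F [ 0.7 -0.2 -3.2] w 13.3 t 19.0167
scene 344
((510.9757995605469, -26.551755905151367), (101.91757202148438, 19.47041893005371), 2.935189962387085) 0.03534605396089807 0.05192563923179683 pitch -0.009928462845310286
side 202
((512.1928100585938, -25.82592010498047), (102.99444580078125, 22.735597610473633), 2.250875234603882) 0.03501658461119106 0.049599007377364 pitch -0.00024294357279440495
```

View pics/b1.png

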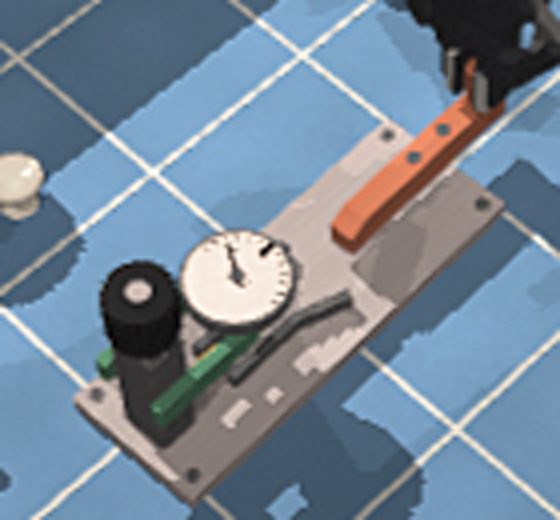

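The bolt is level, aligned and just short of the mouth, with its nose at about (345,240) in the crop. I'll lower it.

```bash
python3 -m jog '[[1,[0.1,0,0.6],0],[1,[0.1,0,1.0],0],[1,[0.1,0,1.2],0],[1,[0.1,0,1.2],0],[1,[0.1,0,1.2],0]]'
```

```text
time_s: 19.53
eef_pos: [0.4498, -0.03, 0.0405]
ee_rot: [0.0, 1.0, 0.023, 0.0]
ft_force: [-0.0, -0.2, -1.9]
gripper_width: 0.0136
grip_force: 78.8
```

```bash
python3 -m jog '[[1,[0.7,0,0.05],0],[1,[1.4,0,0.05],0],[1,[2.1,0,0.05],0],[1,[2.8,0,0.05],0],[1,[3.5,0,0.05],0],[1,[4.2,0,0.05],0],[1,[4.8,0,0.05],0],[1,[5.4,0,0.05],0],[1,[5.4,0,0.05],0],[1,[5.4,0,0.05],0]]'
python3 - <<'E'
from h import *
to(537.2,-27.0,40,2.6)
E
```

```text
time_s: 20.37
eef_pos: [0.5049, -0.0275, 0.0403]
ee_rot: [0.0, 1.0, 0.023, 0.001]
ft_force: [2.2, -1.0, 0.2]
gripper_width: 0.0129
grip_force: 79.1
shift [3.23 0.1  0.04] yaw 0.05 heading 2.65 pos [504.9 -27.5  40.3] F [ 2.2 -1.   0.2] w 12.9 t 20.3667
```

```bash
python3 -m jog '[[1,[0.4,0.05,0],0],[1,[0.8,0.05,0],0],[1,[1.2,0.05,0],0],[1,[1.6,0.05,0],0],[1,[2.0,0.05,0],0],[1,[2.4,0.05,0],0],[1,[2.8,0.05,0],0],[1,[2.8,0.05,0],0],[1,[2.8,0.05,0],0]]'
python3 - <<'E'
from rd import *
to(537.2,-27.0,40,2.6); read()
E
```

```text
time_s: 21.12
eef_pos: [0.5273, -0.0265, 0.0401]
ee_rot: [-0.0, 1.0, 0.023, -0.005]
ft_force: [-20.0, -0.2, 21.6]
gripper_width: 0.0129
grip_force: 81.4
shift [0.99 0.09 0.  ] yaw 0.09 heading 2.69 pos [527.3 -26.5  40.1] F [-20.   -0.2  21.6] w 12.9 t 21.1167
(7, 13) reading 1.19
(10, 16) reading 1.218
(20, 25) reading 1.035
dial z 0.07972513308781515
```

There's 20 N of resistance with the nose only at gauge x ≈ +8, too early for the stop. I'll look before acting.

```bash
python3 - <<'E'
from h import *
o=[]
for n in("scene","side"):
    im,d,K,T=cap(n); np.savez("/tmp/j"+n,im=im,d=d,K=K,T=T); p=T@[.575,-.025,.05,1]; u,v=((K@p[:3])[:2]/p[2]).astype(int)
    o.append(cv2.resize(im[v-45:v+45,u-45:u+45],(400,400),interpolation=cv2.INTER_CUBIC))
save("j1.png",np.hstack(o))
s=get_state(); print(s["ft_force"],s["moment"],s["eef_pos"])
E
```

```text
[-19.99185677  -0.45915492  21.10646692] [-0.24729936  3.27929405  0.03330634] [ 0.52733824 -0.02653046  0.04010702]
```

View pics/j1.png

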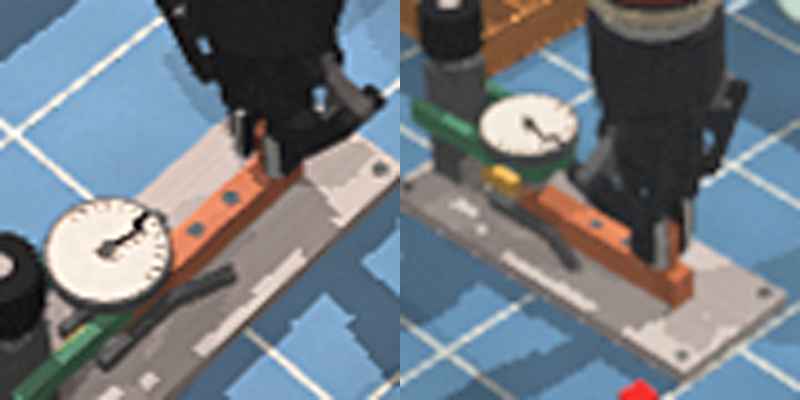

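Nothing outside is touching. The bolt is straight in the channel, with tool forces of -20 N x and +21 N z, so it looks like downward loading and friction. I'll ease back and unload z.

```bash
python3 -m jog '[[1,[-0.2,0,-0.1],0],[1,[-0.4,0,-0.2],0],[1,[-0.4,0,-0.2],0],[1,[-0.4,0,-0.2],0]]'
python3 -m jog '[[1,[0,0,-0.1],0],[1,[0,0,-0.2],0],[1,[0,0,-0.2],0],[1,[0,0,-0.2],0]]'
python3 - <<'E'
from rd import *
to(537.2,-27.0,40,2.6); read()
E
```

```text
time_s: 21.6
eef_pos: [0.5269, -0.0267, 0.0413]
ee_rot: [-0.0, 1.0, 0.023, -0.001]
ft_force: [-2.2, -0.3, -2.0]
gripper_width: 0.0134
grip_force: 78.5
time_s: 21.93
eef_pos: [0.5272, -0.0267, 0.0435]
ee_rot: [-0.0, 1.0, 0.023, -0.0]
ft_force: [-0.3, -0.1, -3.8]
gripper_width: 0.0134
grip_force: 78.3
shift [1.   0.07 0.35] yaw 0.04 heading 2.64 pos [527.2 -26.7  43.5] F [-0.3 -0.1 -3.8] w 13.4 t 21.9333
(7, 13) reading 1.191
(10, 16) reading 1.218
(20, 25) reading 1.034
dial z 0.07972278312182024
```

```bash
python3 -m jog '[[1,[0,0,0.2],0],[1,[0.2,0,0.2],0],[1,[0.3,0,0.2],0],[1,[0.3,0,0.2],0],[1,[0.3,0,0.2],0]]'
```

```text
time_s: 22.4
eef_pos: [0.5286, -0.0265, 0.0411]
ee_rot: [-0.0, 1.0, 0.023, -0.002]
ft_force: [-7.5, -0.2, 0.1]
gripper_width: 0.0131
grip_force: 78.9
```

That 7.5 N fits the plunger climbing the bevel edge plus friction, with z unloaded. I'll continue in small steps.

```bash
python3 -m jog '[[1,[0.1,0,-0.03],0],[1,[0.2,0,-0.05],0],[1,[0.3,0,-0.05],0],[1,[0.3,0,-0.05],0]]'; python3 -m jog '[[1,[0.1,0,0],0],[1,[0.2,0,0],0],[1,[0.2,0,0],0]]'
python3 - <<'E'
from rd import *
to(537.2,-27.0,40,2.6); read()
E
```

```text
time_s: 22.73
eef_pos: [0.5322, -0.0264, 0.0417]
ee_rot: [-0.0, 1.0, 0.023, -0.001]
ft_force: [-4.6, -0.1, -0.6]
gripper_width: 0.0133
grip_force: 78.7
time_s: 22.98
eef_pos: [0.5343, -0.0263, 0.0417]
ee_rot: [-0.0, 1.0, 0.023, -0.001]
ft_force: [-5.8, 0.2, -0.1]
gripper_width: 0.0133
grip_force: 78.7
shift [0.29 0.08 0.17] yaw 0.05 heading 2.65 pos [534.3 -26.3  41.7] F [-5.8  0.2 -0.1] w 13.3 t 22.9833
(7, 13) reading 1.401
(10, 16) reading 1.432
(20, 25) reading 1.01
dial z 0.07978669331316468
```

```bash
for i in 1; do python3 -m jog '[[1,[0.1,0,-0.02],0],[1,[0.2,0,-0.02],0],[1,[0.2,0,-0.02],0]]' | egrep 'eef_pos|ft_force'; python3 -m jog '[[1,[0.1,0,0],0],[1,[0.2,0,0],0],[1,[0.2,0,0],0]]' | egrep 'eef_pos|ft_force'; done
```

```text
eef_pos: [0.5365, -0.0262, 0.042]
ft_force: [-4.9, -0.5, -1.9]
eef_pos: [0.5387, -0.0261, 0.0421]
ft_force: [-5.1, 0.0, -1.8]
```

```bash
python3 -m jog '[[1,[0.08,0,0],0],[1,[0.15,0,0],0],[1,[0.15,0,0],0]]' | egrep 'eef_pos|ft_force'; python3 -m jog '[[1,[0.08,0,0],0],[1,[0.15,0,0],0],[1,[0.15,0,0],0]]' | egrep 'eef_pos|ft_force'
```

```text
eef_pos: [0.5398, -0.0261, 0.0419]
ft_force: [-6.0, -0.8, -0.5]
eef_pos: [0.5396, -0.026, 0.0414]
ft_force: [-10.8, -0.5, 1.5]
```

```bash
python3 -m jog '[[1,[0.1,0,0],0],[1,[0.1,0,0],0]]' | egrep 'eef_pos|ft_force'
```

```text
eef_pos: [0.5396, -0.0259, 0.041]
ft_force: [-14.1, -1.6, 2.2]
```

The bolt is firm on the stop at about 10 N, at the expected earliest tip position of x ≈ +20. I'll hold briefly, relax and release.

```bash
python3 -m jog '[[1,[0,0,0],0],[1,[0,0,0],0],[1,[-0.15,0,-0.05],0],[1,[-0.25,0,-0.05],0],[1,[-0.25,0,-0.05],0]]'; python3 -m jog '[[-1,[0,0,0],0],[-1,[0,0,0],0],[-1,[0,0,0],0],[-1,[0,0,0],0],[-1,[0,0,0],0],[-1,[0,0,0],0],[-1,[0,0,0],0],[-1,[0,0,-3],0],[-1,[0,0,-6],0],[-1,[0,0,-9],0],[-1,[-3,0,-14],0],[-1,[-3,0,-14],0],[-1,[-3,0,-14],0],[-1,[-3,0,-14],0]]'
python3 - <<'E'
from rd import *
im,W=read()
out=[cv2.resize(im[200:380,230:490],(500,346),interpolation=cv2.INTER_CUBIC)]
im,d,K,T=cap("side"); Ws=cloud(d,K,T)
for n,X in(("scene",W),("side",Ws)):
    with np.errstate(all='ignore'):
        m=(X[...,2]>.056)&(X[...,2]<.07)&(np.hypot(X[...,0]-.537,X[...,1]+.027)<.02); b=(X[...,2]>.028)&(X[...,2]<.039)&(X[...,0]>.45)&(X[...,0]<.6)&(abs(X[...,1]+.026)<.02)
    for q in(X[m],X[b]): print(n,len(q),cv2.minAreaRect((q[:,:2]*1000).astype(np.float32)),np.median(q[:,2]))
save("f.png",out[0])
E
```

```text
time_s: 24.62
eef_pos: [0.5399, -0.0261, 0.0425]
ee_rot: [-0.0, 1.0, 0.023, -0.001]
ft_force: [-6.2, 0.1, -2.5]
gripper_width: 0.0132
grip_force: 78.5
time_s: 25.78
eef_pos: [0.5117, -0.0277, 0.1841]
ee_rot: [0.0, 1.0, 0.023, 0.002]
ft_force: [-0.0, 0.0, -1.2]
gripper_width: 0.0852
grip_force: 0.0
(7, 13) reading 1.378
(10, 16) reading 1.412
(20, 25) reading 1.017
dial z 0.07968038296710117
scene 45 ((537.388427734375, -25.11269760131836), (14.219423294067383, 15.635043144226074), 88.06287384033203) 0.06108141346079132
scene 212 ((560.6909790039062, -23.606735229492188), (77.93059539794922, 20.400753021240234), 4.878572940826416) 0.03382067427849156
side 27 ((534.2755126953125, -23.632091522216797), (12.537029266357422, 20.009294509887695), 10.125120162963867) 0.06052092306101231
side 138 ((559.6114501953125, -23.878429412841797), (80.79684448242188, 22.676050186157227), 4.123101711273193) 0.032334412060955164
```

View pics/f.png

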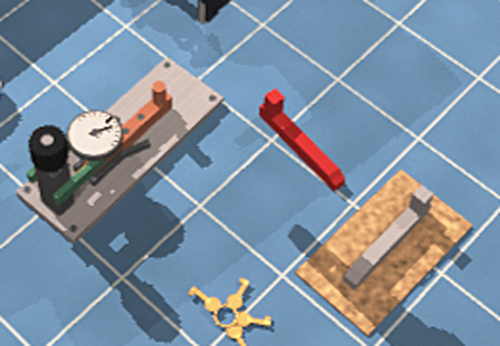

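In the final picture the bolt is home in the channel and released, and the needle is just past zero at about 1.39. The bolt's middle is at gauge x ≈ -44 mm, and the master lies flat on the mat. Handing in.

```bash
python3 -c "from station import *; print(sign_off())"
```

```text
the job is handed in; nothing more can be done
None
```

I handed the job in, with no verdict shown: needle zeroed on the master (read about 1.0), master flat on the mat, copper bolt seated at roughly 10 N on the stop and released (needle about 1.39), but a brief jam of about 20 N on the tool while inserting may have loaded the plunger, which I couldn't measure.

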